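# Tip brass spacers from a hand chute through the sprung flap of a storage bin

## Task

Pick up the loaded hand chute by its black fin and, keeping it level, hook the notch under its nose over the steel bar at the bin's mouth. Then tip the chute about that bar, keeping it gently bearing on the bar (never more than 25 N), so that its toe pushes the orange sprung flap open and all four brass spacers slide into the bin. Finally put the empty chute back down on the open worktop, upright and clear of the bin, with the flap shut again and the other things left where they were.

Things in the scene. Friction and masses are not known exactly. Their poses are not given: they have to be found in the camera images.
- chute: Hand chute: open aluminium channel with a black upright fin on top; 0.14 to 0.24 kg. Origin: on the plane of its feet's soles, below the fin. x along the channel from nose to tail, z up. Open nose end at x = -85 mm, closed tail end at +75. 24 mm wide over the walls, 20 inside; floor z = 8 to 11, walls to 31 mm. It stands on its toe and a tail foot (x = +66).
- chute_fin (a point): Grip point in the fin, 62 mm above the chute's origin (axes as the chute's). The fin is 12 mm thick along x, 40 mm wide along y, from z = 36 to 82 mm above the soles; it bridges the channel, so spacers pass 25 mm high below it. Grip it hard across its 12 mm, from above.
- chute_notch (a point): Middle of the roof of the notch under the nose, at x = -55 mm, z = 8 mm in the chute (the floor's underside). The notch is the 12 mm wide gap between two cross ribs, 5 mm tall, 4 mm thick.
- chute_toe (a point): Foot of the toe: black cross rib 4 mm thick, 18 mm wide, 8 mm tall, under the nose's end, at x = -83 mm, z = 0 in the chute.
- spacer_0: Brass spacer, round, 14 mm across and 12 mm tall, 15 g, standing in the tail half of the chute's channel at the start. Origin: centre of its underside, z its axis. Slippery: it starts to slide at a slope of 11 to 17 degrees; keep the chute nearly level until it is hooked on.
- spacer_1: Brass spacer, round, 14 mm across and 12 mm tall, 15 g, standing in the tail half of the chute's channel at the start. Origin: centre of its underside, z its axis. Slippery: it starts to slide at a slope of 11 to 17 degrees; keep the chute nearly level until it is hooked on.
- spacer_2: Brass spacer, round, 14 mm across and 12 mm tall, 15 g, standing in the tail half of the chute's channel at the start. Origin: centre of its underside, z its axis. Slippery: it starts to slide at a slope of 11 to 17 degrees; keep the chute nearly level until it is hooked on.
- spacer_3: Brass spacer, round, 14 mm across and 12 mm tall, 15 g, standing in the tail half of the chute's channel at the start. Origin: centre of its underside, z its axis. Slippery: it starts to slide at a slope of 11 to 17 degrees; keep the chute nearly level until it is hooked on.
- bin: Storage bin fixed to the worktop: clear box 90 mm square (base 112), 105 mm tall, with a blue head 98 mm square that holds the mouth. Origin: centre of the underside, on the worktop; z up; x points to the side from which the chute comes: it docks with its own x along the bin's x, tail on the +x side. Mouth: x = -23 to +20 mm, y = -15 to +15 mm, in the head's flat top.
- bar_low (a point): Where the crest of the steel bar (8 mm thick, along y, at bin x = +20 mm, crest 6 mm above the head's top) would be at the head's LOWEST setting, 116 mm above the worktop. The head is clamped 0 to 40 mm higher, which no pose tells: feel or see it. It bears 25 N. Aluminium cheeks guide the chute: inner faces y = +-15 mm, x = -26 to +28, flaring above, top 33 mm over the head's top.
- flap (a joint): Orange flap closing the mouth from below, hinged along y at bin x = +18 mm, 6 mm below the head's top; 0 shut, 1.0 rad stop (far end down); damped. Its spring gives 0.036 N m shut, 0.096 at 1 rad. With the chute hooked on the bar the toe meets it at about 7 degrees of tilt; at 35 to 42 degrees it is about 0.5 to 0.7 rad open and the spacers slide over it into the box.
- dropper_bottle_a: Amber dropper bottle with a black cap, 30 mm across, 74 mm tall; bystander. Origin: centre of its underside.
- dropper_bottle_b: Larger amber dropper bottle with a black cap, 33 mm across, 84 mm tall; bystander. Origin: centre of its underside.
- objective_can: Black screw canister with a grey-blue cap, 40 mm across, 51 mm tall; bystander. Origin: centre of its underside.
- petri_dish: Clear dish, 60 mm across, 13 mm tall; bystander. Origin: centre of its underside.
- pen: White pen, 145 mm long, lying near the front edge; bystander. Origin: middle of its underside.
There are look-alikes about, which are no part of the job. There is more than one size of the chute; the job needs the larger.

How it is judged:
By the outcome, as a careful person would: the job done as asked, in the order asked, and still so for the second after the job is handed in, with the robot touching nothing.
It also fails if it takes over 69 s, if anything falls off the work surface, if the arm or the gripper's body presses on something with over 40 N, if the wrist force passes 120 N, or if a joint passes its speed limit or range.

## Robot

A 6-joint arm with a two-finger parallel gripper is mounted at the origin on a cart in front of the work surface, level with it; the furniture and walls round the work are solid. World frame = base frame: x ahead of the robot, y to its left, z up, the work surface at z = 0. Lengths are in m, angles in rad, forces in N, time in s.
With the tool pointing down it reaches from about 0.275 to 0.85 m from the base axis. Payload 5.2 kg.
Tool frame: the origin (TCP) lies between the finger pads; the fingertips stand 25 mm ahead of it and the grasp point (between the pads) lies 6 mm ahead of it; z points along the fingers, y is the line along which they close (so a half turn about z gives the same grasp; the last joint's range is limited). The gripper opens to 85 mm and grips with 20 to 120 N. Pads are 22 mm wide; open, the fingers measure 114 mm over their backs; the gripper's body (76 mm by 85 mm) begins 54 mm behind the grasp point. The pads swing forward as they close: fully open they stand 13 mm farther back than shut.
Start: joints at [0.985, 0.259, 1.535, -0, 1.348, -0.203], TCP at [0.205, 0.51, 0.256] pointing down, gripper open.
Joint ranges: [-3.14, 3.14], [-0.91, 2.08], [0.19, 2.58], [-1.22, 4.36], [0.22, 2.71], [-3.12, 3.12]. Speed limits (rad/s): [2.57, 2.57, 3.14, 3.14, 3.14, 3.14].

## Interface

Orientations are given as a unit quaternion [w, x, y, z].
In Python, from workcell import * gives the robot as it stands.
- The arm moves only by the tool arm_command, never from a script. Its argument "series" is a list that holds one entry, the list of rows, each a list of 7 numbers: the shift along the tool's x, y, z as a fraction of full scale, then the turn, a rotation vector about the tool's x, y, z as a fraction of full scale, then the gripper's target within -1 to 1 (fully open at 1, half-way at 0, shut at -1). In form: [[[dx, dy, dz, ax, ay, az, gripper], ...]]. A call has 1 to 10 rows; each row shifts and turns the commanded pose from where the row before left it, along the tool's axes as they then stand; what a row does not reach is not made up. Full scale, the value 1, is 4 cm for a shift and 60 degrees for a turn. A row lasts 1/10 s, in which the tool goes at most 50 mm and 8.59 degrees, less where a joint would pass 70% of its speed; a pose out of reach is approached as far as the arm can. A call with a number of a shift or a turn outside -1 to 1 is refused whole. A call with a gripper value outside its range is refused whole. The fingers move at their own pace and stop on an object; "newtons" is the grip in N (left out, the last holds). Time passes only in rows, so rows that do not move let the fingers close. It gives the time, the measured TCP pose, the force, the opening and the grip force at its end, in the units of the state.
- read_state(): the state, without advancing time (a new reading comes with each control period).
- snapshot(name): name is "scene" or "top" or "wrist"; returns a dict with "frame" (480x640x3 uint8, red, green, blue), "mtx" (3x3 intrinsics, pixels), "R" (3x3) and "t" (3): a world point X has camera coordinates R X + t; the wrist camera has in their place "mount" (4x4, takes a point from camera to tool coordinates, whose origin is the TCP and whose axes are the flange's). Camera axes: x right, y down, z forward; pixel columns grow to the right and rows downward; lengths in m; the calibration is good to about 2 mm. A picture is of the moment at which its call begins: read the wrist's pose just before it. There is no depth.
- finish_job(): hands the job in; it is judged then, once.
The state is a dict: "clock": time; "joint_pos": joint angles; "dq": joint speeds; "tau": joint torques, N m; "ee_pos": TCP position; "tcp_rot": TCP orientation; "wrist_force": force on the tool from outside, world axes, zero at the start; "ft_torque": the same for the moment, N m; "finger_gap": opening from 0.0 (shut) to 1.0 (fully open); "grasp_force": force on a finger pad.
Only numpy, scipy, OpenCV 4.12 (cv2) and the standard library are available. Lean on these libraries where they do the work, as an engineer would, in place of code of your own. Each camera call takes 0.05 s, during which the arm holds its last target. There are 200 camera calls.

## Working session

There is one attempt and no reset: what is moved stays moved. The work goes in short steps, Python scripts to look and compute and a tool call to move; the robot and the scene stay as the last step left them, time stands still between calls to the robot, and variables do not carry over. Pictures are saved under pics/ and viewed, at most 10 in all, crops included, and the job is handed in when it is done.

Besides the shell and the picture viewer there is one more tool, called after ">>>" in YAML: its name, and indented under it one key for each argument. arm_command: Moves the arm, as the interface text tells. Shift numbers are shares of 4 cm and turn numbers shares of 60 degrees, none past 1 either way. Its arguments: {"type":"object","properties":{"series":{"type":"array","items":{"type":"array","items":{"type":"array","items":{"type":"number","minimum":-1,"maximum":1}}}},"newtons":{"type":"number"}},"required":["series"]}

```bash
ls; mkdir -p pics; python3 - <<'E'
from workcell import *
import cv2,numpy as np
s=read_state();print({k:np.round(v,4).tolist() for k,v in s.items()})
for n in("scene","top","wrist"):
    d=snapshot(n);cv2.imwrite(f"pics/{n}0.png",d["frame"][:,:,::-1])
    np.savez(f"{n}0.npz",**d)
    print(n,{k:np.round(v,4).tolist() for k,v in d.items() if k!="frame"})
E
```

```text
pics
{'clock': 0.0, 'joint_pos': [0.9852, 0.2593, 1.5361, -0.0, 1.348, -0.2028], 'dq': [0.0008, -0.0008, 0.0014, -0.0004, 0.0018, 0.0014], 'tau': [-0.0007, -44.6033, -29.0573, -0.0002, 0.0114, 0.0], 'ee_pos': [0.2051, 0.5098, 0.2555], 'tcp_rot': [-0.0003, 0.1902, 0.9817, -0.0008], 'wrist_force': [1.3431, 0.4978, 0.1367], 'ft_torque': [0.0248, 0.0543, -0.0307], 'grasp_force': 0.0, 'finger_gap': 1.0027}
scene {'mtx': [[455.8453, 0.0, 313.917], [0.0, 455.8453, 237.9906], [0.0, 0.0, 1.0]], 'R': [[0.6993, -0.7146, 0.0194], [-0.3408, -0.3571, -0.8697], [0.6284, 0.6015, -0.4933]], 't': [-0.4036, 0.2521, 0.6862]}
top {'mtx': [[582.363, 0.0, 322.9127], [0.0, 582.363, 243.9941], [0.0, 0.0, 1.0]], 'R': [[0.0133, -0.9995, -0.0285], [-0.9913, -0.0095, -0.1312], [0.1309, 0.03, -0.9909]], 't': [-0.0149, 0.5612, 1.1531]}
wrist {'mtx': [[414.6282, 0.0, 325.1622], [0.0, 414.6282, 244.5035], [0.0, 0.0, 1.0]], 'mount': [[0.0001, -0.9496, -0.3134, 0.0804], [1.0, -0.0001, 0.0006, -0.0001], [-0.0006, -0.3134, 0.9496, -0.1175], [0.0, 0.0, 0.0, 1.0]]}
```

View pics/scene0.png

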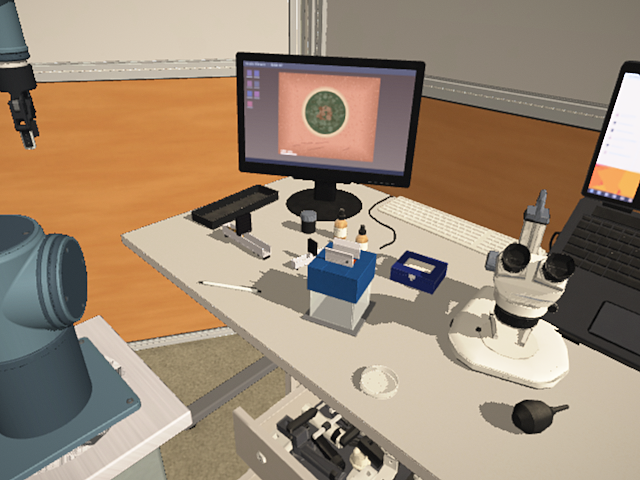

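View pics/top0.png

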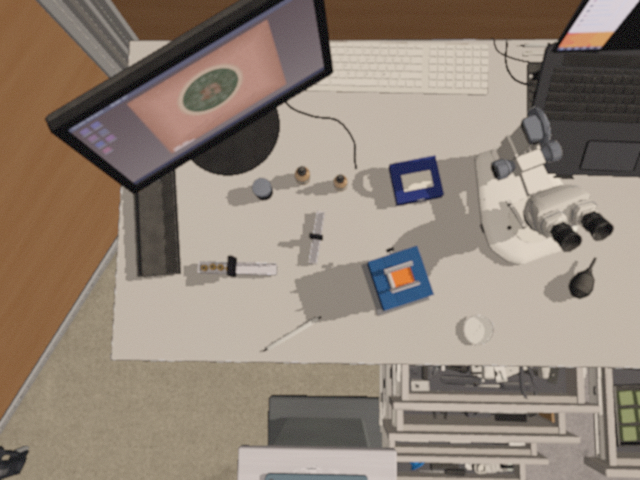

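```bash
python3 - <<'E'
import cv2,numpy as np
t=cv2.imread("pics/top0.png");s=cv2.imread("pics/scene0.png")
r=lambda a,w,h:cv2.resize(a,(w,h),interpolation=cv2.INTER_CUBIC)
a=r(t[215:295,190:330],525,300)
b=r(t[240:315,360:440],275,300)
c=r(s[205:275,205:300],400,300)
d=r(s[230:335,290:390],400,300)
cv2.imwrite("pics/crop0.png",np.vstack([np.hstack([a,b]),np.hstack([c,d])]))
E
```

```text
(no output)
```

View pics/crop0.png

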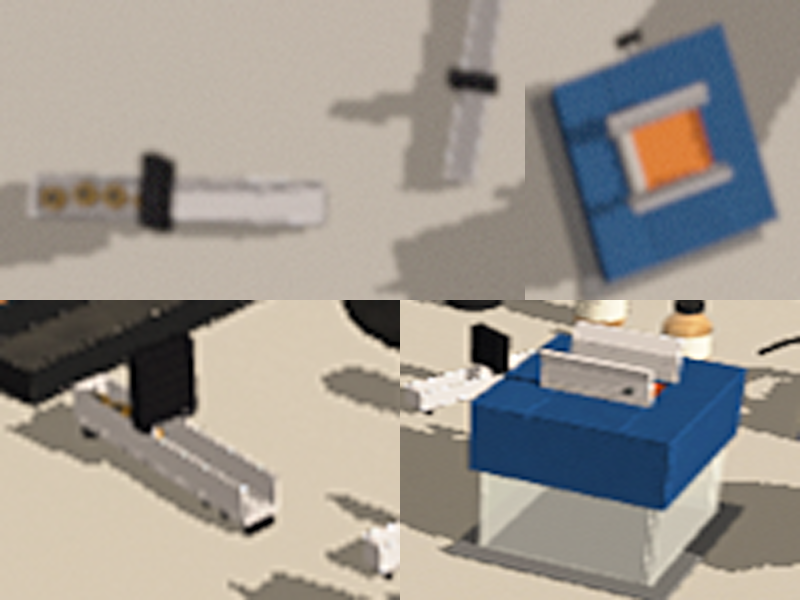

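```bash
cat > h.py <<'E'
import numpy as np,cv2
from scipy.spatial.transform import Rotation as Ro
def rot(q): return Ro.from_quat([q[1],q[2],q[3],q[0]])
def ext(d,s=None):
    "camera centre and camera->world rotation"
    if "mount" in d:
        T=np.eye(4);T[:3,:3]=rot(s["tcp_rot"]).as_matrix();T[:3,3]=s["ee_pos"]
        M=T@d["mount"];return M[:3,3],M[:3,:3]
    return -d["R"].T@d["t"],d["R"].T
def ray(d,uv,s=None):
    c,R=ext(d,s);v=R@np.linalg.solve(d["mtx"],[uv[0],uv[1],1.]);return c,v/np.linalg.norm(v)
def plane(d,uv,z,s=None):
    c,v=ray(d,uv,s);return c+v*(z-c[2])/v[2]
def tri(*rays):
    A=0;b=0
    for c,v in rays:
        P=np.eye(3)-np.outer(v,v);A=A+P;b=b+P@c
    X=np.linalg.solve(A,b);return X,[float(np.linalg.norm((np.eye(3)-np.outer(v,v))@(X-c))) for c,v in rays]
def blobs(f,m,roi,mn=15):
    x0,y0,x1,y1=roi;k=np.zeros(m.shape,np.uint8);k[y0:y1,x0:x1]=m[y0:y1,x0:x1]
    n,l,st,c=cv2.connectedComponentsWithStats(k)
    return [(l==i,st[i],c[i]) for i in range(1,n) if st[i][4]>=mn]
E
python3 - <<'E'
from h import *
t=dict(np.load("top0.npz"));s=dict(np.load("scene0.npz"))
for n,d,rois in(("top",t,dict(chute=(190,240,290,290),bin=(355,240,440,315))),("scene",s,dict(chute=(210,205,280,262),bin=(300,235,385,305)))):
    f=d["frame"].astype(int);hsv=cv2.cvtColor(d["frame"],cv2.COLOR_RGB2HSV)
    print(n,"cam",ext(d)[0].round(3))
    for nm,m in(("chute",f.max(2)<60),("bin",(hsv[...,0]>98)&(hsv[...,0]<118)&(hsv[...,1]>140))):
        for k,st,c in blobs(f,m.astype(np.uint8),rois[nm]):
            cs=cv2.findContours(k.astype(np.uint8),0,2)[0][0]
            print(nm,st.tolist(),c.round(1),cv2.approxPolyDP(cv2.convexHull(cs),2.5,True)[:,0].tolist(),[np.round(x,1) for x in cv2.minAreaRect(cs)])
E
```

```text
top cam [ 0.406 -0.044  1.216]
chute [228, 257, 8, 19, 131] [231.3 266.1] [[229, 257], [235, 259], [234, 275], [228, 274]] [array([231.5, 266. ]), array([18.,  7.]), np.float64(90.0)]
bin [369, 248, 63, 61, 1633] [398.9 278.7] [[415, 248], [431, 292], [383, 308], [369, 263]] [array([399.6, 278.2]), array([49.3, 50.9]), np.float64(71.6)]
scene cam [-0.063 -0.611  0.566]
chute [210, 205, 16, 8, 73] [215.6 207.2] [[225, 205], [210, 212], [210, 205]] [array([217.5, 208.5]), array([ 7., 15.]), np.float64(90.0)]
chute [210, 205, 54, 31, 650] [237.1 219. ] [[263, 205], [250, 231], [238, 235], [210, 228], [210, 220], [248, 205]] [array([238.6, 222. ]), array([25.3, 57.7]), np.float64(69.1)]
bin [326, 242, 7, 6, 23] [329.4 244.9] [[332, 243], [331, 247], [326, 246]] [array([329.2, 244.4]), array([5.1, 5.1]), np.float64(18.4)]
bin [308, 249, 68, 54, 2330] [341.2 276.4] [[323, 249], [361, 250], [375, 254], [373, 276], [356, 302], [308, 288], [308, 265]] [array([340.4, 270.9]), array([65.4, 52.8]), np.float64(16.9)]
```

```bash
python3 - <<'E'
from h import *
t=dict(np.load("top0.npz"));s=dict(np.load("scene0.npz"))
for a,b in(((431.5,292),(357,278)),((383,308.5),(307.7,266)),((415.3,247.7),(375.5,253.8))):
    X,e=tri(ray(t,a),ray(s,b));print(X.round(4),np.round(e,4))
for z in(.11,.13,.15):
    P=np.array([plane(t,p,z)[:2] for p in((415.3,247.7),(431.5,292),(383,308.5),(368.7,263))]);print(z,P.mean(0).round(4),np.linalg.norm(P-np.roll(P,1,0),axis=1).round(4),np.degrees(np.arctan2(*(P[3]-P[0]+P[2]-P[1])[::-1])).round(1))
P=plane(t,(231.3,266),.082);print("fin",P,plane(t,(231.3,266),.06))
# chute axis, bright ends on z=.03
print([plane(t,p,.03).round(4) for p in((199,268),(276.5,269.5))])
E
```

```text
[ 0.4615 -0.2151  0.1178] [0.0006 0.0006]
[ 0.4301 -0.1252  0.1144] [0. 0.]
[ 0.5462 -0.1871  0.1182] [0.0016 0.0016]
0.11 [ 0.4887 -0.1569] [0.0936 0.089  0.0967 0.09  ] 109.1
0.13 [ 0.4872 -0.1548] [0.0919 0.0874 0.095  0.0883] 109.1
0.15 [ 0.4857 -0.1528] [0.0902 0.0858 0.0932 0.0867] 109.1
fin [0.51002218 0.16956002 0.082     ] [0.5120488  0.17370675 0.06      ]
[array([0.51 , 0.246, 0.03 ]), array([0.5086, 0.0861, 0.03  ])]
```

Candidates: the chute at top pixel (237,268) is longer (160 mm) and has brass spacers in its tail, so it fits. The one at (316,238) is smaller and empty. The enlarged crop confirms the first. The bar is on the left side of the mouth, so bin +x points to image left, yaw about 109°.

>>> arm_command:
  series:
    - [[-0.4, -0.2, 0.05, 0, 0, 0, 1], [-0.85, -0.42, 0.11, 0, 0, 0, 1], [-0.85, -0.42, 0.11, 0, 0, 0, 1], [-0.85, -0.42, 0.11, 0, 0, 0, 1], [-0.85, -0.42, 0.11, 0, 0, 0, 1], [-0.85, -0.42, 0.11, 0, 0, 0, 1], [-0.85, -0.42, 0.11, 0, 0, 0, 1], [-0.85, -0.42, 0.11, 0, 0, 0, 1], [-0.85, -0.42, 0.11, 0, 0, 0, 1], [-0.85, -0.42, 0.11, 0, 0, 0, 1]]

```text
clock: 1.15
ee_pos: [0.4453, 0.2409, 0.2144]
tcp_rot: [-0.0, 0.19, 0.982, -0.0]
wrist_force: [0.0, -1.0, 0.3]
finger_gap: 0.999
grasp_force: 0.0
```

>>> arm_command:
  series:
    - [[-0.85, -0.42, 0.11, 0, 0, 0, 1], [-0.85, -0.42, 0.11, 0, 0, 0, 1], [-0.4, -0.2, 0.05, 0, 0, -0.08, 1], [0, 0, 0, 0, 0, -0.12, 1], [0, 0, 0, 0, 0, -0.12, 1], [0, 0, 0, 0, 0, -0.04, 1], [0, 0, 0, 0, 0, 0, 1], [0, 0, 0, 0, 0, 0, 1]]

```text
clock: 1.95
ee_pos: [0.5069, 0.1723, 0.2037]
tcp_rot: [-0.0, 0.004, 1.0, -0.0]
wrist_force: [0.1, 0.5, -0.1]
finger_gap: 0.999
grasp_force: 0.0
```

```bash
cat >> h.py <<'E'
def shot(tag,n="wrist"):
    from workcell import read_state,snapshot
    s=read_state();d=snapshot(n);cv2.imwrite(f"pics/{tag}.png",d["frame"][:,:,::-1])
    np.savez(f"{tag}.npz",ee_pos=s["ee_pos"],tcp_rot=s["tcp_rot"],**d);show(s);return d,s
def show(s):
    R=rot(s["tcp_rot"]).as_matrix()
    print("t",round(s["clock"],2),"pos",np.round(s["ee_pos"],4),"ax",R[:,0].round(3),"ay",R[:,1].round(3),"az",R[:,2].round(3),"F",np.round(s["wrist_force"],1),"gap",round(s["finger_gap"],3),"gf",round(s["grasp_force"],1),"q",np.round(s["joint_pos"],2))
E
python3 -c "
from h import *
shot('w1')"
```

```text
t 1.95 pos [0.5069 0.1723 0.2037] ax [-1.     0.007  0.   ] ay [ 0.007  1.    -0.   ] az [-0. -0. -1.] F [ 0.1  0.5 -0.1] gap 0.999 gf 0.0 q [ 0.12  0.27  1.65 -0.    1.22 -1.44]
```

View pics/w1.png

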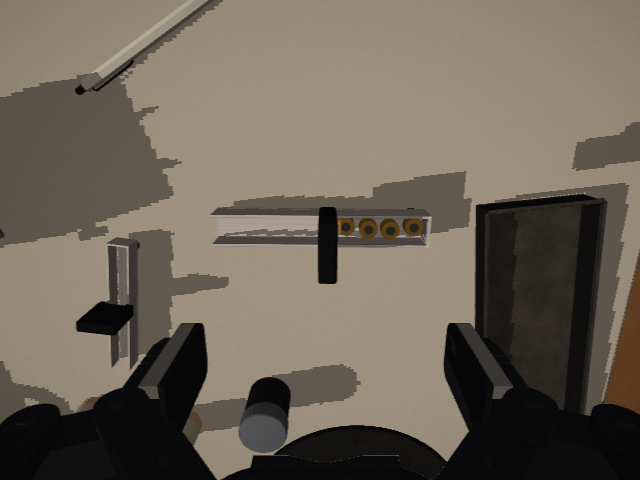

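```bash
python3 - <<'E'
from h import *
w=dict(np.load("w1.npz"));t=dict(np.load("top0.npz"));f=w["frame"].astype(int)
k,st,c=max(blobs(f,(f.max(2)<60).astype(np.uint8),(300,195,360,300)),key=lambda b:b[1][4])
cs=cv2.findContours(k.astype(np.uint8),0,2)[0][0]
print(st,cv2.approxPolyDP(cv2.convexHull(cs),2,True)[:,0].tolist())
for y in(215,230,250,265,278): 
    x=np.where(k[y])[0];print(y,x.min(),x.max())
yb=st[1]+st[3]-.0
# far top edge of fin, seen in both views (top: bright to upper side, x large)
for uw,ut in((319.,229.),(338,235.5)):
    X,e=tri(ray(w,(uw,yb),w),ray(t,(ut,257 if ut<230 else 258.5)));print("far top corner",X.round(4),np.round(e,4),plane(w,(uw,yb),.082,w).round(4))
for p in((212.5,246.5),(432.5,247.5),(212.5,208.5),(431.5,209.5)): print("rim",p,plane(w,p,.031,w).round(4))
E
```

```text
[ 317  207   22   77 1443] [[334, 207], [338, 238], [336, 280], [334, 283], [320, 283], [318, 213], [320, 207]]
215 319 336
230 318 336
250 318 336
265 318 336
278 319 336
far top corner [0.525  0.1699 0.0991] [0.0017 0.0017] [0.5314 0.1682 0.082 ]
far top corner [0.5296 0.1718 0.0756] [0.0095 0.0095] [0.5315 0.1802 0.082 ]
rim (212.5, 246.5) [0.5232 0.089  0.031 ]
rim (432.5, 247.5) [0.5251 0.2515 0.031 ]
rim (212.5, 208.5) [0.4945 0.0917 0.031 ]
rim (431.5, 209.5) [0.4963 0.2486 0.031 ]
```

>>> arm_command:
  series:
    - [[-0.09, 0.04, 0.3, 0, 0, 0, 1], [0, 0, 0.6, 0, 0, 0, 1], [0, 0, 0.7, 0, 0, 0, 1], [0, 0, 0.7, 0, 0, 0, 0.5], [0, 0, 0.6, 0, 0, 0, 0], [0, 0, 0.3, 0, 0, 0, 0], [0, 0, 0.15, 0, 0, 0, -0.3], [0, 0, 0.04, 0, 0, 0, -0.4], [0, 0, 0, 0, 0, 0, -0.5], [0, 0, 0, 0, 0, 0, -0.5]]
  newtons: 110

```text
clock: 3.0
ee_pos: [0.5115, 0.174, 0.0694]
tcp_rot: [0.001, 0.003, 1.0, 0.0]
wrist_force: [-0.3, -0.9, 0.2]
finger_gap: 0.246
grasp_force: 0.0
```

>>> arm_command:
  series:
    - [[0, 0, 0, 0, 0, 0, -0.6], [0, 0, 0, 0, 0, 0, -0.65], [0, 0, 0, 0, 0, 0, -0.7], [0, 0, 0, 0, 0, 0, -0.75], [0, 0, 0, 0, 0, 0, -1], [0, 0, 0, 0, 0, 0, -1], [0, 0, 0, 0, 0, 0, -1]]
  newtons: 110

```text
clock: 3.7
ee_pos: [0.5109, 0.1739, 0.0689]
tcp_rot: [0.0, 0.003, 1.0, 0.0]
wrist_force: [-1.2, -1.3, 5.3]
finger_gap: 0.125
grasp_force: 107.0
```

>>> arm_command:
  series:
    - [[0, 0, -0.1, 0, 0, 0, -1], [0, 0, -0.3, 0, 0, 0, -1], [0, 0, -0.5, 0, 0, 0, -1], [0, 0, -0.7, 0, 0, 0, -1], [0, 0, -0.8, 0, 0, 0, -1], [0, 0, -0.8, 0, 0, 0, -1], [0, 0, -0.7, 0, 0, 0, -1], [0, 0, -0.5, 0, 0, 0, -1], [0, 0, -0.3, 0, 0, 0, -1], [0, 0, -0.1, 0, 0, 0, -1]]
  newtons: 110

```text
clock: 4.7
ee_pos: [0.5109, 0.1739, 0.2618]
tcp_rot: [0.001, 0.003, 1.0, 0.0]
wrist_force: [0.8, -0.3, -2.3]
finger_gap: 0.125
grasp_force: 107.4
```

>>> arm_command:
  series:
    - [[0.04, -0.125, 0, 0, 0, 0, -1], [0.09, -0.275, 0, 0, 0, 0, -1], [0.14, -0.425, 0, 0, 0, 0, -1], [0.19, -0.57, 0, 0, 0, 0, -1], [0.19, -0.57, 0, 0, 0, 0, -1], [0.19, -0.57, 0, 0, 0, 0, -1], [0.19, -0.57, 0, 0, 0, 0, -1], [0.19, -0.57, 0, 0, 0, 0, -1], [0.19, -0.57, 0, 0, 0, 0, -1], [0.14, -0.425, 0, 0, 0, 0, -1]]

```text
clock: 5.7
ee_pos: [0.4458, -0.0142, 0.259]
tcp_rot: [-0.001, 0.003, 1.0, 0.0]
wrist_force: [0.6, 0.2, -2.7]
finger_gap: 0.127
grasp_force: 107.5
```

>>> arm_command:
  series:
    - [[0.09, -0.275, 0, 0, 0, 0, -1], [0.04, -0.125, 0, 0, 0, 0, -1], [0, 0, 0, 0, 0, -0.03, -1], [0, 0, 0, 0, 0, -0.06, -1], [0, 0, 0, 0, 0, -0.07, -1], [0, 0, 0, 0, 0, -0.07, -1], [0, 0, 0, 0, 0, -0.06, -1], [0, 0, 0, 0, 0, -0.035, -1], [0, 0, 0, 0, 0, 0, -1], [0, 0, 0, 0, 0, 0, -1]]

```text
clock: 6.7
ee_pos: [0.4421, -0.0282, 0.26]
tcp_rot: [-0.0, -0.166, 0.986, 0.0]
wrist_force: [0.3, 0.4, -2.4]
finger_gap: 0.124
grasp_force: 107.6
```

```bash
python3 -c "
from h import *
shot('w2');shot('s2','scene')"
```

```text
t 6.7 pos [ 0.4421 -0.0282  0.26  ] ax [-0.945 -0.328  0.   ] ay [-0.328  0.945  0.001] az [-0.001  0.    -1.   ] F [ 0.3  0.4 -2.4] gap 0.124 gf 107.6 q [-0.32  0.06  1.77  0.    1.32 -2.22]
t 6.75 pos [ 0.4422 -0.0283  0.2601] ax [-0.945 -0.328  0.   ] ay [-0.328  0.945  0.   ] az [-0.  0. -1.] F [-0.4  0.2 -2.5] gap 0.125 gf 107.5 q [-0.32  0.06  1.77  0.    1.32 -2.22]
```

View pics/w2.png

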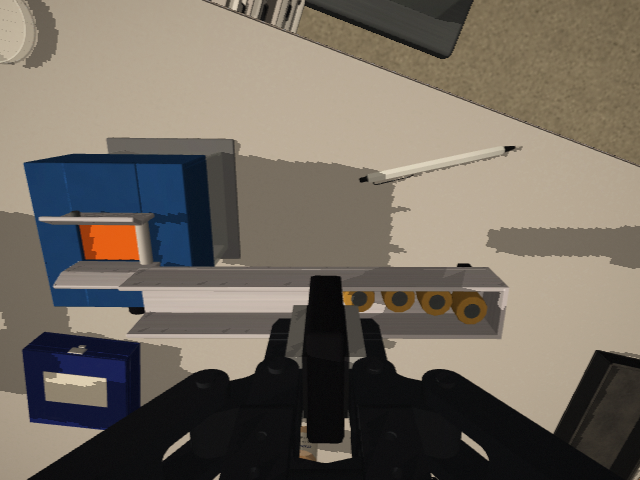

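```bash
python3 - <<'E'
from h import *
d=dict(np.load("w2.npz"));f=d["frame"];hsv=cv2.cvtColor(f,cv2.COLOR_RGB2HSV)
# orientation model check & tilt feasibility
def dec(R,q1,a):
    B=(Ro.from_euler('z',q1)*Ro.from_euler('y',a)).inv()*R
    return B.as_euler('ZYZ')
R=rot(d["tcp_rot"]);print("now",dec(R,-.32,1.83).round(2))
for q1 in(-.42,-.6,-.8):
  for a in(1.6,1.83,2.):
    R2=Ro.from_matrix(np.c_[[-.945,-.327,0],[-.327,.945,0],[0,0,-1]])
    ax=R2.as_matrix()[:,0]
    for sg in(-1,1):
      R3=Ro.from_rotvec(ax*sg*np.radians(40))*R2
      if R3.as_matrix()[1,2]>0: print(q1,a,sg,"ZYZ",dec(R3,q1,a).round(2))
# blue head boundaries, orange, bar
m=((hsv[...,0]>100)&(hsv[...,0]<116)&(hsv[...,1]>150)).astype(np.uint8)
for k,st,c in blobs(f,m,(15,140,230,320),100): print("blue",st)
m=((hsv[...,0]<15)&(hsv[...,1]>180)&(hsv[...,2]>150)).astype(np.uint8)
for k,st,c in blobs(f,m,(50,200,160,280),50): print("orange",st,c)
for y in(225,235,245,255): print(y,f[y,132:156].max(2).tolist() if 0 else f[y,130:158,2].tolist(), f[y,195:222,2].tolist())
cv2.imwrite("pics/c2.png",cv2.resize(np.vstack([f[140:320,15:255]])[:,:,::-1],(800,600),interpolation=cv2.INTER_CUBIC))
E
```

```text
now [ 0.    1.31 -0.65]
-0.42 1.6 -1 ZYZ [ 0.54  2.   -0.64]
-0.42 1.83 -1 ZYZ [ 0.5   1.8  -0.76]
-0.42 2.0 -1 ZYZ [ 0.49  1.65 -0.84]
-0.6 1.6 -1 ZYZ [ 0.46  2.09 -0.82]
-0.6 1.83 -1 ZYZ [ 0.41  1.88 -0.92]
-0.6 2.0 -1 ZYZ [ 0.4   1.72 -0.99]
-0.8 1.6 -1 ZYZ [ 0.33  2.16 -1.03]
-0.8 1.83 -1 ZYZ [ 0.3   1.95 -1.11]
-0.8 2.0 -1 ZYZ [ 0.28  1.78 -1.17]
blue [   24   154   189   153 16805]
orange [  80  225   59   35 1794] [110.23467113 241.77480491]
225 [46, 47, 46, 47, 80, 124, 123, 121, 118, 113, 106, 102, 102, 89, 81, 75, 69, 61, 58, 63, 63, 64, 64, 63, 63, 64, 80, 105] [36, 35, 35, 36, 37, 35, 36, 35, 34, 35, 36, 36, 35, 35, 35, 40, 56, 63, 64, 65, 64, 64, 65, 65, 64, 65, 66]
235 [21, 21, 22, 22, 21, 49, 121, 171, 167, 160, 148, 136, 122, 107, 94, 83, 75, 69, 61, 58, 61, 63, 63, 64, 64, 65, 63, 79] [34, 36, 35, 36, 35, 38, 36, 35, 35, 34, 35, 35, 37, 36, 35, 36, 40, 55, 65, 64, 63, 65, 66, 65, 64, 63, 64]
245 [20, 20, 21, 23, 21, 20, 23, 100, 171, 168, 162, 152, 141, 126, 111, 96, 86, 78, 72, 63, 60, 61, 64, 64, 63, 64, 63, 64] [35, 36, 36, 36, 36, 36, 36, 37, 34, 36, 35, 35, 35, 37, 36, 35, 36, 45, 67, 74, 74, 74, 75, 74, 74, 75, 74]
255 [20, 20, 23, 22, 20, 21, 22, 20, 51, 123, 170, 163, 155, 144, 132, 116, 102, 88, 80, 74, 66, 60, 58, 63, 64, 63, 62, 62] [35, 37, 37, 36, 37, 36, 37, 35, 35, 35, 36, 37, 35, 36, 36, 36, 36, 36, 51, 76, 76, 74, 69, 66, 65, 64, 64]
```

View pics/c2.png

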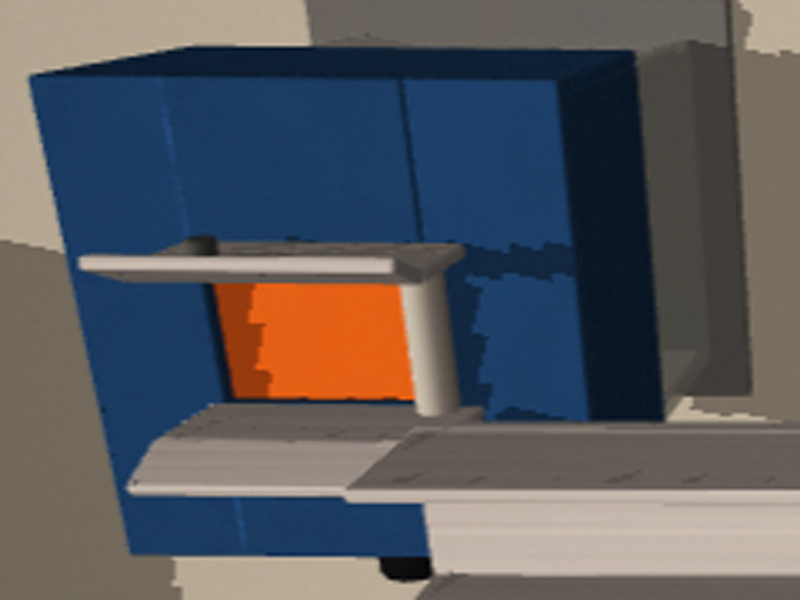

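```bash
python3 - <<'E'
from h import *
w=dict(np.load("w2.npz"));t=dict(np.load("top0.npz"));s=dict(np.load("scene0.npz"))
W=dict(A=(24.9,162.8),B=(182.1,164),C=(54,306.5));T=dict(A=(431.5,292),B=(383,308.5),C=(415.3,247.7));S=dict(A=(357,278),B=(307.7,266),C=(375.5,253.8))
for k in W:
    X,e=tri(ray(w,W[k],w),ray(t,T[k]),ray(s,S[k]));Y,e2=tri(ray(w,W[k],w),ray(t,T[k]))
    print(k,X.round(4),np.round(e,4),Y.round(4))
p=lambda uv,z:plane(w,uv,z,w)
for z in(.11,.115,.12,.125,.13):
    A,B,C=[p(W[k],z) for k in "ABC"];print(z,np.linalg.norm(A-B).round(4),np.linalg.norm(A-C).round(4),((B+C)/2).round(4),"yaw",np.degrees(np.arctan2(*(B-A)[1::-1])).round(2),np.degrees(np.arctan2(*(C-A)[1::-1])).round(2),"bar",p((143,247),z+.006).round(4))
print("cam",ext(w,w)[0].round(3))
E
```

```text
A [ 0.4592 -0.2166  0.1197] [0.0028 0.0029 0.0004] [ 0.4594 -0.2167  0.1197]
B [ 0.4286 -0.1266  0.1157] [0.0021 0.0021 0.    ] [ 0.4286 -0.1266  0.1153]
C [ 0.5471 -0.1872  0.1197] [0.0025 0.0026 0.0017] [ 0.5441 -0.1843  0.128 ]
0.11 0.1001 0.1015 [ 0.4927 -0.1615  0.11  ] yaw 108.7 17.88 bar [ 0.4891 -0.1402  0.116 ]
0.115 0.0983 0.0996 [ 0.4904 -0.1595  0.115 ] yaw 108.7 17.88 bar [ 0.4867 -0.1386  0.121 ]
0.12 0.0964 0.0977 [ 0.488  -0.1575  0.12  ] yaw 108.7 17.88 bar [ 0.4844 -0.1369  0.126 ]
0.125 0.0945 0.0958 [ 0.4856 -0.1555  0.125 ] yaw 108.7 17.88 bar [ 0.482  -0.1353  0.131 ]
0.13 0.0927 0.0939 [ 0.4833 -0.1535  0.13  ] yaw 108.7 17.88 bar [ 0.4797 -0.1337  0.136 ]
cam [ 0.366 -0.055  0.378]
```

```bash
python3 - <<'E'
from h import *
w=dict(np.load("w2.npz"));f=w["frame"]
M=np.linalg.inv(w["mount"])
def pr(X):
    c=M@np.r_[X,1];u=w["mtx"]@c[:3];return (u/u[2])[:2].round(1)
h=.069
for nm,(x,y,z) in dict(noseR=(-85,-12,31),noseL=(-85,12,31),tailR=(75,-12,31),tailL=(75,12,31),fin1=(-6,20,82),fin2=(6,20,82),fin3=(-6,-20,82),fin4=(6,-20,82),nosebotR=(-85,-10,11),nosebotL=(-85,10,11)).items():
    # chute x = tool y ; chute z = -tool z ; chute y = -(world x) ~ tool x
    print(nm,pr((y/1e3,x/1e3,h-z/1e3)))
for y in(265,266,268,270,335,336,337,338,339,340): print(y,f[y,[150,200,250,420,480]].max(1))
cv2.imwrite("pics/c3.png",cv2.resize(f[255:345,110:330][:,:,::-1],(800,327)))
E
```

```text
noseR [125.7 336.1]
noseL [116.8 284.3]
tailR [501.3 336.1]
tailL [509.2 284.3]
fin1 [304.3 330.9]
fin2 [346.4 330.9]
fin3 [306.3 443.1]
fin4 [344.4 443.1]
nosebotR [144.5 310.1]
nosebotL [138.5 270.5]
265 [100  35 120 189 189]
266 [101  61 105 187 187]
268 [118 103 104  86  97]
270 [100 103 105  89 100]
335 [193 196 198 120 116]
336 [189 194 197 122 120]
337 [183 192 196 123 120]
338 [166 170 173 122 124]
339 [186 186 187 187 187]
340 [187 188 188 189 186]
```

View pics/c3.png

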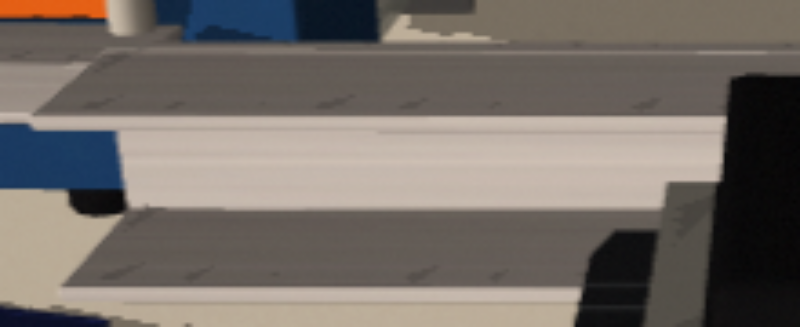

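>>> arm_command:
  series:
    - [[0, -0.1, 0, 0, 0, 0.008, -1], [-0.01, -0.2, 0, 0, 0, 0, -1], [-0.01, -0.31, 0, 0, 0, 0, -1], [-0.01, -0.35, 0, 0, 0, 0, -1], [0, -0.31, 0, 0, 0, 0, -1], [0, -0.2, 0.1, 0, 0, 0, -1], [0, -0.1, 0.3, 0, 0, 0, -1], [0, 0, 0.3, 0, 0, 0, -1], [0, 0, 0.1, 0, 0, 0, -1], [0, 0, 0, 0, 0, 0, -1]]

```text
clock: 7.8
ee_pos: [0.4626, -0.0869, 0.2269]
tcp_rot: [-0.001, -0.163, 0.987, 0.001]
wrist_force: [0.4, -0.2, -2.0]
finger_gap: 0.127
grasp_force: 107.6
```

```bash
python3 - <<'E'
from h import *
shot('w3');shot('s3','scene');shot('t3','top')
w=cv2.imread('pics/w3.png');s=cv2.imread('pics/s3.png');t=cv2.imread('pics/t3.png')
r=lambda a:cv2.resize(a,(400,300),interpolation=cv2.INTER_CUBIC)
cv2.imwrite('pics/m3.png',np.vstack([cv2.resize(w[150:390,0:520],(800,300),interpolation=cv2.INTER_CUBIC),np.hstack([r(s[195:315,240:400]),r(t[225:315,320:440])])]))
E
```

```text
t 7.8 pos [ 0.4626 -0.0869  0.2269] ax [-0.947 -0.321  0.002] ay [-0.321  0.947  0.002] az [-0.003  0.001 -1.   ] F [ 0.4 -0.2 -2. ] gap 0.127 gf 107.6 q [-0.42  0.14  1.76  0.    1.24 -2.32]
t 7.85 pos [ 0.4631 -0.0871  0.2277] ax [-0.947 -0.321  0.001] ay [-0.321  0.947  0.001] az [-0.001  0.001 -1.   ] F [ 1.2 -1.  -2.5] gap 0.127 gf 107.6 q [-0.42  0.14  1.76  0.    1.24 -2.32]
t 7.9 pos [ 0.4635 -0.0872  0.2283] ax [-0.947 -0.321  0.   ] ay [-0.321  0.947  0.   ] az [-0.  0. -1.] F [ 0.4 -0.5 -2.7] gap 0.127 gf 107.5 q [-0.42  0.14  1.76  0.    1.25 -2.32]
```

View pics/m3.png

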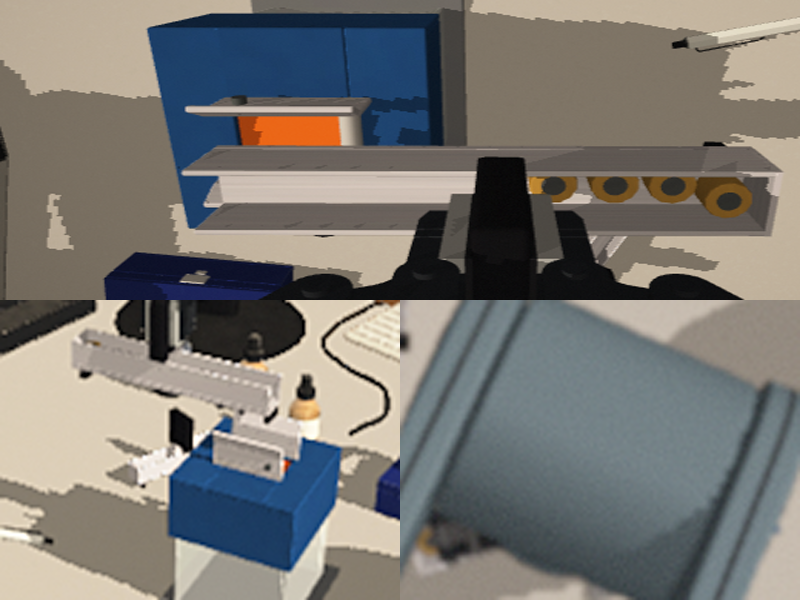

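```bash
python3 - <<'E'
from h import *
w=dict(np.load("w3.npz"));f=w["frame"];hsv=cv2.cvtColor(f,cv2.COLOR_RGB2HSV)
for y in(180,190,200): print(y,[ (x) for x in range(80,320) if abs(int(f[y,x,2])-int(f[y,x-1,2]))>12])
for x in(120,160,200,250): print("col",x,[ y for y in range(150,240) if abs(int(f[y,x,2])-int(f[y-1,x,2]))>12])
for y in(240,250,258): print(y,f[y,215:250,2].tolist())
p=lambda uv,z:plane(w,uv,z,w)
for z in(.112,.117,.122):
  A,B=p((98.3,172.5),z),p((279.5,172.5),z)
  print(z,np.linalg.norm(A-B).round(4))
for z in(.115,.118,.121):
  u=np.array([-.321,.947]);v=np.array([.947,.321]);T=w["ee_pos"][:2]
  A=p((98.3,172.5),z)[:2]
  print(z,"head edge lateral rel TCP",((A-T)@v).round(4),"A along u",((A-T)@u).round(4),"bar u",[((p((x,y),z+.006)[:2]-T)@u).round(4) for x,y in((223,240),(235,240))])
E
```

```text
180 [96, 97, 222, 223, 224, 225, 276, 277, 286, 302, 303]
190 [98, 99, 223, 224, 225, 226, 276, 277, 286, 287, 302, 303]
200 [100, 101, 224, 225, 226, 277, 278, 287, 302, 303]
col 120 [165, 166, 172, 235, 236, 239]
col 160 [160, 161, 172, 173, 228, 233, 235, 236, 239]
col 200 [160, 161, 172, 173, 228, 235, 236, 239]
col 250 [161, 172, 173, 230]
240 [95, 95, 96, 96, 96, 96, 96, 95, 95, 95, 94, 94, 94, 87, 77, 71, 69, 67, 70, 71, 65, 68, 68, 68, 68, 69, 85, 111, 111, 111, 111, 112, 112, 111, 111]
250 [24, 24, 24, 23, 23, 103, 179, 181, 178, 173, 166, 157, 144, 130, 114, 101, 90, 83, 74, 66, 65, 69, 68, 67, 70, 68, 68, 69, 66, 85, 110, 111, 112, 112, 111]
258 [22, 23, 23, 23, 24, 50, 127, 182, 181, 178, 170, 162, 152, 140, 124, 109, 96, 86, 78, 69, 65, 68, 67, 67, 68, 67, 67, 68, 69, 83, 110, 110, 111, 111, 111]
0.112 0.101
0.117 0.0989
0.122 0.0967
0.115 head edge lateral rel TCP -0.0467 A along u -0.1247 bar u [np.float64(-0.0575), np.float64(-0.0508)]
0.118 head edge lateral rel TCP -0.0472 A along u -0.1231 bar u [np.float64(-0.0568), np.float64(-0.0501)]
0.121 head edge lateral rel TCP -0.0476 A along u -0.1214 bar u [np.float64(-0.056), np.float64(-0.0494)]
```

>>> arm_command:
  series:
    - [[-0.015, 0, 0.15, 0, 0, 0, -1], [0, 0, 0.25, 0, 0, 0, -1], [0, 0, 0.25, 0, 0, 0, -1], [0, 0, 0.1, 0, 0, 0, -1], [0, 0, 0.05, 0, 0, 0, -1], [0, 0, 0, 0, 0, 0, -1]]

```text
clock: 8.55
ee_pos: [0.464, -0.0874, 0.1959]
tcp_rot: [-0.0, -0.162, 0.987, 0.0]
wrist_force: [-1.5, -0.2, -2.6]
finger_gap: 0.126
grasp_force: 107.5
```

>>> arm_command:
  series:
    - [[0, 0, 0.05, 0, 0, 0, -1], [0, 0, 0.05, 0, 0, 0, -1], [0, 0, 0, 0, 0, 0, -1]]

```text
clock: 8.85
ee_pos: [0.4641, -0.0874, 0.1922]
tcp_rot: [-0.0, -0.162, 0.987, 0.0]
wrist_force: [0.5, -0.2, -2.1]
finger_gap: 0.125
grasp_force: 107.5
```

>>> arm_command:
  series:
    - [[0, 0, 0.05, 0, 0, 0, -1], [0, 0, 0, 0, 0, 0, -1]]

```text
clock: 9.05
ee_pos: [0.464, -0.0874, 0.1901]
tcp_rot: [-0.0, -0.162, 0.987, 0.0]
wrist_force: [-0.6, -0.4, -2.5]
finger_gap: 0.124
grasp_force: 107.6
```

>>> arm_command:
  series:
    - [[0, 0, 0.025, 0, 0, 0, -1], [0, 0, 0, 0, 0, 0, -1]]

```text
clock: 9.25
ee_pos: [0.4641, -0.0874, 0.1892]
tcp_rot: [-0.0, -0.162, 0.987, 0.0]
wrist_force: [-0.7, 1.2, -3.2]
finger_gap: 0.124
grasp_force: 107.5
```

>>> arm_command:
  series:
    - [[0, 0, 0.025, 0, 0, 0, -1], [0, 0, 0, 0, 0, 0, -1]]

```text
clock: 9.45
ee_pos: [0.4641, -0.0874, 0.1882]
tcp_rot: [-0.0, -0.162, 0.987, 0.0]
wrist_force: [-0.6, 0.2, -2.9]
finger_gap: 0.126
grasp_force: 107.5
```

>>> arm_command:
  series:
    - [[0, 0, 0.025, 0, 0, 0, -1], [0, 0, 0, 0, 0, 0, -1]]

```text
clock: 9.65
ee_pos: [0.4643, -0.0876, 0.1875]
tcp_rot: [0.0, -0.162, 0.987, -0.0]
wrist_force: [-0.0, -0.5, -0.4]
finger_gap: 0.126
grasp_force: 107.8
```

>>> arm_command:
  series:
    - [[0, 0, 0.012, 0, 0, 0, -1], [0, 0, 0, 0, 0, 0, -1], [0, 0, 0, 0, 0, 0, -1]]

```text
clock: 9.95
ee_pos: [0.4643, -0.0875, 0.1873]
tcp_rot: [0.0, -0.162, 0.987, -0.0]
wrist_force: [-2.4, 1.2, 3.5]
finger_gap: 0.125
grasp_force: 108.6
```

>>> arm_command:
  series:
    - [[0, 0.04, 0, 0, 0, 0, -1], [0, 0, 0, 0, 0, 0, -1]]

```text
clock: 10.15
ee_pos: [0.4642, -0.0865, 0.1872]
tcp_rot: [0.001, -0.162, 0.987, -0.001]
wrist_force: [0.4, -2.8, 2.3]
finger_gap: 0.124
grasp_force: 108.3
```

>>> arm_command:
  series:
    - [[0, 0.03, 0, 0, 0, 0, -1], [0, 0, 0, 0, 0, 0, -1]]

```text
clock: 10.35
ee_pos: [0.4638, -0.0853, 0.1872]
tcp_rot: [0.001, -0.162, 0.987, -0.001]
wrist_force: [0.2, -2.2, 3.7]
finger_gap: 0.126
grasp_force: 108.3
```

>>> arm_command:
  series:
    - [[0, 0.025, 0, 0, 0, 0, -1], [0, 0, 0, 0, 0, 0, -1]]

```text
clock: 10.55
ee_pos: [0.4634, -0.0841, 0.1872]
tcp_rot: [0.001, -0.162, 0.987, -0.001]
wrist_force: [0.3, -2.0, 4.2]
finger_gap: 0.124
grasp_force: 108.4
```

>>> arm_command:
  series:
    - [[0, 0.02, 0, 0, 0, 0, -1], [0, 0, 0, 0, 0, 0, -1]]

```text
clock: 10.75
ee_pos: [0.4633, -0.0839, 0.1871]
tcp_rot: [0.001, -0.162, 0.987, -0.001]
wrist_force: [2.4, -5.6, 2.2]
finger_gap: 0.124
grasp_force: 108.1
```

>>> arm_command:
  series:
    - [[0, -0.035, 0, 0, 0, 0, -1], [0, -0.03, 0, 0, 0, 0, -1], [0, 0, 0, 0, 0, 0, -1]]

```text
clock: 11.05
ee_pos: [0.4634, -0.0844, 0.1873]
tcp_rot: [0.0, -0.162, 0.987, 0.001]
wrist_force: [-0.2, 2.5, 9.7]
finger_gap: 0.121
grasp_force: 109.4
```

>>> arm_command:
  series:
    - [[0, -0.03, 0, 0, 0, 0, -1], [0, 0, 0, 0, 0, 0, -1]]

```text
clock: 11.25
ee_pos: [0.4635, -0.0846, 0.1874]
tcp_rot: [0.0, -0.162, 0.987, 0.002]
wrist_force: [-1.0, 5.5, 10.2]
finger_gap: 0.132
grasp_force: 109.8
```

>>> arm_command:
  series:
    - [[0, -0.03, 0, 0, 0, 0, -1], [0, 0, 0, 0, 0, 0, -1]]

```text
clock: 11.45
ee_pos: [0.4635, -0.0848, 0.1875]
tcp_rot: [-0.0, -0.162, 0.987, 0.003]
wrist_force: [-1.8, 8.4, 14.1]
finger_gap: 0.127
grasp_force: 110.2
```

>>> arm_command:
  series:
    - [[0, 0, -0.05, 0, 0, 0, -1], [0, 0, 0, 0, 0, 0, -1], [0, 0, 0, 0, 0, 0, -1]]

```text
clock: 11.75
ee_pos: [0.4632, -0.0872, 0.1878]
tcp_rot: [-0.001, -0.162, 0.987, 0.001]
wrist_force: [0.3, -0.4, -2.2]
finger_gap: 0.126
grasp_force: 107.8
```

>>> arm_command:
  series:
    - [[0, -0.03, 0, 0, 0, 0, -1], [0, 0, 0, 0, 0, 0, -1]]

```text
clock: 11.95
ee_pos: [0.4642, -0.0888, 0.1882]
tcp_rot: [-0.001, -0.162, 0.987, 0.001]
wrist_force: [-0.6, 1.0, -1.5]
finger_gap: 0.128
grasp_force: 107.8
```

>>> arm_command:
  series:
    - [[0, -0.03, 0, 0, 0, 0, -1], [0, 0, 0, 0, 0, 0, -1]]

```text
clock: 12.15
ee_pos: [0.4643, -0.0891, 0.1883]
tcp_rot: [-0.001, -0.162, 0.987, 0.001]
wrist_force: [-1.4, 4.0, -2.1]
finger_gap: 0.126
grasp_force: 107.9
```

```bash
python3 - <<'E'
from h import *
shot('s4','scene');shot('w4')
w=cv2.imread('pics/w4.png');s=cv2.imread('pics/s4.png')
r=lambda a:cv2.resize(a,(800,300),interpolation=cv2.INTER_CUBIC)
cv2.imwrite('pics/m4.png',np.vstack([r(s[220:280,240:400]),r(w[210:330,100:420])]))
E
```

```text
t 12.15 pos [ 0.4643 -0.0891  0.1883] ax [-0.947 -0.32   0.001] ay [-0.32   0.947  0.003] az [-0.002  0.002 -1.   ] F [-1.4  4.  -2.1] gap 0.126 gf 107.9 q [-0.43  0.18  1.81  0.    1.15 -2.32]
t 12.2 pos [ 0.4643 -0.0892  0.1884] ax [-0.947 -0.32   0.001] ay [-0.32   0.947  0.003] az [-0.002  0.002 -1.   ] F [-2.3  6.1 -2.5] gap 0.123 gf 107.9 q [-0.43  0.18  1.81  0.    1.15 -2.32]
```

>>> arm_command:
  series:
    - [[0, 0.05, -0.01, 0, 0, 0, -1], [0, 0.05, 0, 0, 0, 0, -1], [0, 0, 0.03, 0, 0, 0, -1], [0, 0, 0.03, 0, 0, 0, -1], [0, 0, 0, 0, 0, 0, -1]]

```text
clock: 12.75
ee_pos: [0.4642, -0.0867, 0.1874]
tcp_rot: [0.001, -0.162, 0.987, -0.001]
wrist_force: [-0.5, 0.1, 1.7]
finger_gap: 0.125
grasp_force: 108.5
```

>>> arm_command:
  series:
    - [[0, -0.043, -0.035, -0.025, 0, 0, -1], [0, -0.086, -0.07, -0.05, 0, 0, -1], [0, -0.043, -0.035, -0.025, 0, 0, -1], [0, 0, 0, 0, 0, 0, -1]]

```text
clock: 13.15
ee_pos: [0.4669, -0.094, 0.1926]
tcp_rot: [-0.008, -0.161, 0.986, 0.052]
wrist_force: [1.0, 0.3, 4.2]
finger_gap: 0.128
grasp_force: 108.9
```

```bash
cat > piv.py <<'E'
from h import *
from workcell import read_state
s=read_state();R=rot(s["tcp_rot"]).as_matrix();p=np.array(s["ee_pos"])+R@[0,-.055,.065]
u=np.array([-.32,.947,0]);v=np.array([.947,.32,0]);F=np.array(s["wrist_force"])
print("t",round(s["clock"],2),"pivot u,v,z",(p@u).round(4),(p@v).round(4),p[2].round(4),"tilt",np.degrees(np.arcsin(R[2,1])).round(2),"roll",np.degrees(np.arcsin(R[2,0])).round(2),"F u,v,z",(F@u).round(1),(F@v).round(1),F[2].round(1),"gap",round(s["finger_gap"],3),"q",np.round(s["joint_pos"],2))
E
python3 piv.py
```

```text
t 13.15 pivot u,v,z -0.2863 0.4121 0.1222 tilt 6.01 roll -0.08 F u,v,z -0.0 1.0 4.2 gap 0.128 q [-0.49  0.22  1.76  0.08  1.24 -2.41]
```

>>> arm_command:
  series:
    - [[0, -0.084, -0.073, -0.05, 0, 0, -1], [0, -0.084, -0.073, -0.05, 0, 0, -1], [0, -0.084, -0.073, -0.05, 0, 0, -1], [0, 0, 0, 0, 0, 0, -1]]

```text
clock: 13.55
ee_pos: [0.4704, -0.1054, 0.199]
tcp_rot: [-0.021, -0.16, 0.979, 0.128]
wrist_force: [1.3, -2.3, 2.3]
finger_gap: 0.128
grasp_force: 108.6
```

```bash
python3 piv.py
```

```text
t 13.55 pivot u,v,z -0.2867 0.4117 0.122 tilt 14.94 roll -0.02 F u,v,z -2.6 0.5 2.3 gap 0.128 q [-0.57  0.28  1.68  0.17  1.39 -2.51]
```

>>> arm_command:
  series:
    - [[0, -0.082, -0.073, -0.05, 0, 0, -1], [0, -0.082, -0.073, -0.05, 0, 0, -1], [0, -0.082, -0.073, -0.05, 0, 0, -1], [0, -0.082, -0.073, -0.05, 0, 0, -1], [0, 0, 0, 0, 0, 0, -1]]

```text
clock: 14.05
ee_pos: [0.4753, -0.1204, 0.2051]
tcp_rot: [-0.038, -0.157, 0.96, 0.23]
wrist_force: [1.0, -3.1, 0.5]
finger_gap: 0.125
grasp_force: 108.6
```

```bash
python3 piv.py
```

```text
t 14.05 pivot u,v,z -0.2857 0.4115 0.1222 tilt 26.92 roll 0.04 F u,v,z -3.3 -0.1 0.5 gap 0.125 q [-0.65  0.39  1.57  0.25  1.58 -2.6 ]
```

>>> arm_command:
  series:
    - [[0, -0.084, -0.065, -0.05, 0, 0, -1], [0, -0.085, -0.071, -0.05, 0, 0, -1], [0, -0.085, -0.071, -0.05, 0, 0, -1], [0, -0.085, -0.071, -0.05, 0, 0, -1], [0, 0, 0, 0, 0, 0, -1]]

```text
clock: 14.55
ee_pos: [0.4808, -0.1366, 0.2075]
tcp_rot: [-0.054, -0.152, 0.931, 0.329]
wrist_force: [1.8, -4.3, 1.5]
finger_gap: 0.128
grasp_force: 109.0
```

```bash
python3 piv.py
```

```text
t 14.55 pivot u,v,z -0.2852 0.4116 0.1224 tilt 38.9 roll 0.04 F u,v,z -4.7 0.3 1.5 gap 0.128 q [-0.72  0.51  1.46  0.33  1.76 -2.65]
```

>>> arm_command:
  series:
    - [[0, 0, 0, 0, 0, 0, -1], [0, 0, 0, 0, 0, 0, -1], [0, 0, 0, 0, 0, 0, -1], [0, 0, 0, 0, 0, 0, -1], [0, 0, 0, 0, 0, 0, -1], [0, 0, 0, 0, 0, 0, -1], [0, 0, 0, 0, 0, 0, -1], [0, 0, 0, 0, 0, 0, -1], [0, 0, 0, 0, 0, 0, -1], [0, 0, 0, 0, 0, 0, -1]]

```text
clock: 15.55
ee_pos: [0.4805, -0.1354, 0.2084]
tcp_rot: [-0.054, -0.153, 0.931, 0.328]
wrist_force: [1.4, -4.9, 0.1]
finger_gap: 0.127
grasp_force: 108.7
```

```bash
python3 piv.py; python3 - <<'E'
from h import *
shot('w5');shot('s5','scene')
w=cv2.imread('pics/w5.png');s=cv2.imread('pics/s5.png')
r=lambda a:cv2.resize(a,(400,600),interpolation=cv2.INTER_CUBIC)
cv2.imwrite('pics/m5.png',np.vstack([cv2.resize(w[130:370,80:560],(600,300)),cv2.resize(s[190:340,250:430],(600,300),interpolation=cv2.INTER_CUBIC)]))
for f in('w1','w2','w5'):
    d=np.load(f+'.npz')['frame'];h=cv2.cvtColor(d,cv2.COLOR_RGB2HSV)
    m=((h[...,0]>8)&(h[...,0]<24)&(h[...,1]>150)&(h[...,2]>60)).astype(np.uint8)
    print(f,[(b[1].tolist()) for b in blobs(d,m,(0,150,640,340),30)])
E
```

```text
t 15.55 pivot u,v,z -0.2841 0.4116 0.1233 tilt 38.83 roll 0.0 F u,v,z -5.1 -0.3 0.1 gap 0.127 q [-0.72  0.51  1.46  0.33  1.76 -2.65]
t 15.55 pos [ 0.4805 -0.1354  0.2084] ax [-0.947 -0.321  0.   ] ay [-0.25   0.738  0.627] az [-0.201  0.594 -0.779] F [ 1.4 -4.9  0.1] gap 0.127 gf 108.7 q [-0.72  0.51  1.46  0.33  1.76 -2.65]
t 15.6 pos [ 0.4805 -0.1354  0.2084] ax [-0.947 -0.321  0.   ] ay [-0.25   0.738  0.627] az [-0.201  0.594 -0.779] F [ 1.5 -5.2  0.4] gap 0.123 gf 108.7 q [-0.72  0.51  1.46  0.33  1.76 -2.65]
w1 [[337, 218, 18, 17, 185], [359, 219, 18, 19, 212], [381, 219, 18, 20, 217], [404, 219, 19, 17, 193], [620, 260, 20, 80, 824]]
w2 [[79, 225, 60, 35, 1903], [343, 292, 12, 13, 111], [359, 292, 15, 20, 154], [381, 292, 33, 20, 343], [417, 292, 70, 32, 1190]]
w5 [[477, 150, 163, 190, 24260], [105, 291, 39, 23, 796]]
```

View pics/m5.png

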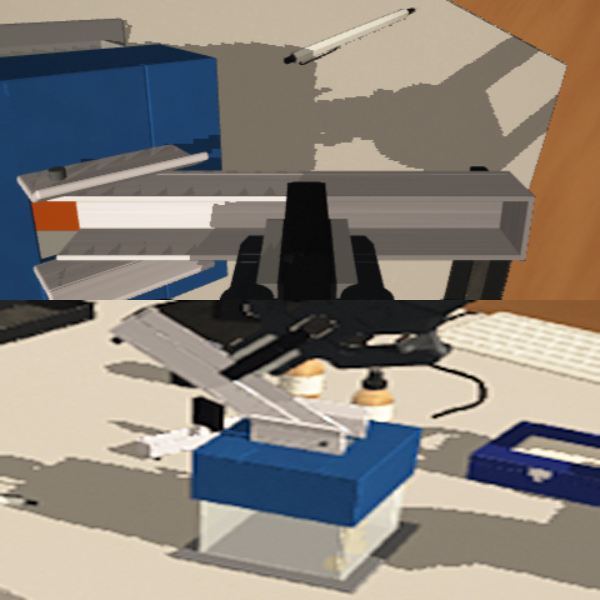

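>>> arm_command:
  series:
    - [[0, 0.06, 0.07, 0.05, 0, 0, -1], [0, 0.075, 0.072, 0.05, 0, 0, -1], [0, 0.08, 0.072, 0.05, 0, 0, -1], [0, 0.083, 0.072, 0.05, 0, 0, -1], [0, 0.083, 0.072, 0.05, 0, 0, -1], [0, 0, 0, 0, 0, 0, -1]]

```text
clock: 16.25
ee_pos: [0.473, -0.114, 0.2052]
tcp_rot: [-0.034, -0.16, 0.965, 0.204]
wrist_force: [1.1, -1.1, 0.5]
finger_gap: 0.126
grasp_force: 108.7
```

```bash
python3 piv.py
```

```text
t 16.25 pivot u,v,z -0.2833 0.4115 0.1235 tilt 23.9 roll -0.01 F u,v,z -1.4 0.7 0.5 gap 0.126 q [-0.63  0.36  1.6   0.23  1.53 -2.58]
```

>>> arm_command:
  series:
    - [[0, 0.05, 0.072, 0.05, 0, 0, -1], [0, 0.06, 0.072, 0.05, 0, 0, -1], [0, 0.075, 0.073, 0.05, 0, 0, -1], [0, 0.083, 0.073, 0.05, 0, 0, -1], [0, 0, 0, 0, 0, 0, -1]]

```text
clock: 16.75
ee_pos: [0.4684, -0.1009, 0.1975]
tcp_rot: [-0.017, -0.163, 0.981, 0.104]
wrist_force: [-0.8, 2.1, 3.8]
finger_gap: 0.127
grasp_force: 109.0
```

```bash
python3 piv.py
```

```text
t 16.75 pivot u,v,z -0.2856 0.4114 0.1224 tilt 12.07 roll 0.02 F u,v,z 2.3 -0.0 3.8 gap 0.127 q [-0.54  0.26  1.71  0.14  1.34 -2.48]
```

>>> arm_command:
  series:
    - [[0, 0.083, 0.07, 0.05, 0, 0, -1], [0, 0.083, 0.07, 0.05, 0, 0, -1], [0, 0.083, 0.07, 0.05, 0, 0, -1], [0, 0.083, 0.07, 0.05, 0, 0, -1], [0, 0, 0, 0, 0, 0, -1]]

```text
clock: 17.25
ee_pos: [0.4638, -0.0876, 0.1876]
tcp_rot: [-0.001, -0.163, 0.987, 0.001]
wrist_force: [-0.8, 1.1, 3.6]
finger_gap: 0.13
grasp_force: 109.0
```

```bash
python3 piv.py
```

```text
t 17.25 pivot u,v,z -0.2862 0.4112 0.1224 tilt 0.12 roll 0.07 F u,v,z 1.3 -0.4 3.6 gap 0.13 q [-0.42  0.18  1.81  0.    1.15 -2.32]
```

>>> arm_command:
  series:
    - [[0, 0, -0.1, 0, 0, 0, -1], [0, 0, -0.3, 0, 0, 0, -1], [0, 0, -0.5, 0, 0, 0, -1], [0, 0, -0.5, 0, 0, 0, -1], [0, 0, -0.35, 0, 0, 0, -1], [0, 0.2, -0.1, 0, 0, 0, -1], [0, 0.4, 0, 0, 0, 0, -1], [0, 0.5, 0, 0, 0, 0.03, -1], [0, 0.4, 0, 0, 0, 0.06, -1], [0, 0.1, 0, 0, 0, 0.07, -1]]

```text
clock: 18.25
ee_pos: [0.443, -0.0254, 0.2606]
tcp_rot: [-0.002, -0.079, 0.997, 0.001]
wrist_force: [0.3, -0.2, -1.4]
finger_gap: 0.125
grasp_force: 108.2
```

>>> arm_command:
  series:
    - [[0, 0, 0, 0, 0, 0.07, -1], [0, 0, 0, 0, 0, 0.06, -1], [0, 0, 0, 0, 0, 0.03, -1], [-0.1, 0.3, 0, 0, 0, 0, -1], [-0.2, 0.6, 0, 0, 0, 0, -1], [-0.25, 0.8, 0, 0, 0, 0, -1], [-0.25, 0.8, 0, 0, 0, 0, -1], [-0.25, 0.8, 0, 0, 0, 0, -1], [-0.25, 0.7, 0, 0, 0, 0, -1], [-0.2, 0.5, 0, 0, 0, 0, -1]]

```text
clock: 19.25
ee_pos: [0.5058, 0.1547, 0.2608]
tcp_rot: [-0.001, 0.003, 1.0, 0.001]
wrist_force: [0.1, -0.4, -2.1]
finger_gap: 0.126
grasp_force: 108.2
```

>>> arm_command:
  series:
    - [[-0.1, 0.3, 0, 0, 0, 0, -1], [0, 0.1, 0, 0, 0, 0, -1], [0, 0, 0, 0, 0, 0, -1], [0, 0, 0, 0, 0, 0, -1]]

```text
clock: 19.65
ee_pos: [0.5102, 0.1668, 0.2615]
tcp_rot: [-0.0, 0.005, 1.0, -0.0]
wrist_force: [-0.3, 0.2, -2.6]
finger_gap: 0.126
grasp_force: 108.2
```

```bash
python3 -c "
from h import *
shot('w6');shot('s6','scene')
for f in('w6',):
    d=np.load(f+'.npz')['frame'];h=cv2.cvtColor(d,cv2.COLOR_RGB2HSV)
    m=((h[...,0]>8)&(h[...,0]<24)&(h[...,1]>150)&(h[...,2]>60)).astype(np.uint8)
    print(f,[(b[1].tolist()) for b in blobs(d,m,(0,150,640,340),30)])
"
```

```text
t 19.65 pos [0.5102 0.1668 0.2615] ax [-1.     0.009  0.001] ay [ 0.009  1.    -0.   ] az [-0.001 -0.    -1.   ] F [-0.3  0.2 -2.6] gap 0.126 gf 108.2 q [ 0.11  0.23  1.56 -0.    1.35 -1.45]
t 19.7 pos [0.5104 0.1666 0.2616] ax [-1.    0.01  0.  ] ay [ 0.01  1.   -0.  ] az [-0. -0. -1.] F [-0.9 -0.6 -1.9] gap 0.123 gf 108.2 q [ 0.11  0.23  1.56 -0.    1.35 -1.45]
w6 [[581, 150, 59, 190, 7410]]
```

>>> arm_command:
  series:
    - [[0, 0, 0.3, 0, 0, 0, -1], [0, 0, 0.6, 0, 0, 0, -1], [0, 0, 0.8, 0, 0, 0, -1], [0, 0, 0.8, 0, 0, 0, -1], [0, 0, 0.8, 0, 0, 0, -1], [0, 0, 0.7, 0, 0, 0, -1], [0, 0, 0.4, 0, 0, 0, -1], [0, 0, 0.2, 0, 0, 0, -1], [0, 0, 0.1, 0, 0, 0, -1], [0, 0, 0, 0, 0, 0, -1]]

```text
clock: 20.75
ee_pos: [0.5108, 0.1672, 0.0736]
tcp_rot: [0.0, 0.005, 1.0, -0.0]
wrist_force: [-0.3, 0.9, -0.9]
finger_gap: 0.123
grasp_force: 108.2
```

>>> arm_command:
  series:
    - [[0, 0, 0.04, 0, 0, 0, -1], [0, 0, 0.04, 0, 0, 0, -1], [0, 0, 0.01, 0, 0, 0, -1], [0, 0, 0, 0, 0, 0, -1]]

```text
clock: 21.15
ee_pos: [0.5109, 0.1674, 0.0704]
tcp_rot: [0.0, 0.004, 1.0, 0.0]
wrist_force: [0.3, 1.0, -1.4]
finger_gap: 0.128
grasp_force: 108.2
```

>>> arm_command:
  series:
    - [[0, 0, 0.025, 0, 0, 0, -1], [0, 0, 0.015, 0, 0, 0, -1], [0, 0, 0, 0, 0, 0, -1]]

```text
clock: 21.45
ee_pos: [0.5109, 0.1674, 0.0689]
tcp_rot: [0.0, 0.004, 1.0, 0.0]
wrist_force: [-0.5, 0.6, 3.2]
finger_gap: 0.13
grasp_force: 109.2
```

Seated on the table. Release, opening in stages, then retreat upward.

>>> arm_command:
  series:
    - [[0, 0, 0, 0, 0, 0, -0.6], [0, 0, 0, 0, 0, 0, -0.5], [0, 0, 0, 0, 0, 0, -0.3], [0, 0, 0, 0, 0, 0, -0.1], [0, 0, 0, 0, 0, 0, 0], [0, 0, 0, 0, 0, 0, 0]]
  newtons: 20

```text
clock: 22.05
ee_pos: [0.5107, 0.1673, 0.0684]
tcp_rot: [-0.0, 0.004, 1.0, -0.0]
wrist_force: [0.6, -0.3, -1.1]
finger_gap: 0.504
grasp_force: 0.0
```

>>> arm_command:
  series:
    - [[0, 0, -0.1, 0, 0, 0, 0], [0, 0, -0.3, 0, 0, 0, 0], [0, 0, -0.6, 0, 0, 0, 0], [0, 0, -0.8, 0, 0, 0, 0.3], [0, 0, -0.8, 0, 0, 0, 0.3], [0, 0, -0.8, 0, 0, 0, 0.3], [0, 0, -0.6, 0, 0, 0, 0.3], [0, 0, -0.3, 0, 0, 0, 0.3], [0, 0, 0, 0, 0, 0, 0.3], [0, 0, 0, 0, 0, 0, 0.3]]

```text
clock: 23.05
ee_pos: [0.5102, 0.1673, 0.2398]
tcp_rot: [-0.0, 0.004, 1.0, -0.0]
wrist_force: [0.1, -0.3, -0.3]
finger_gap: 0.65
grasp_force: 0.0
```

```bash
python3 - <<'E'
from h import *
shot('w7');shot('s7','scene');shot('t7','top')
w=cv2.imread('pics/w7.png');s=cv2.imread('pics/s7.png');t=cv2.imread('pics/t7.png')
r=lambda a:cv2.resize(a,(400,300),interpolation=cv2.INTER_CUBIC)
cv2.imwrite('pics/m7.png',np.vstack([np.hstack([r(w),r(s[190:400,180:440])]),np.hstack([r(s[230:335,290:390]),r(t[150:370,130:500])])]))
E
```

```text
t 23.05 pos [0.5102 0.1673 0.2398] ax [-1.     0.009  0.001] ay [ 0.009  1.    -0.   ] az [-0.001 -0.    -1.   ] F [ 0.1 -0.3 -0.3] gap 0.65 gf 0.0 q [ 0.11  0.25  1.59 -0.    1.3  -1.45]
t 23.1 pos [0.5099 0.1673 0.2391] ax [-1.     0.009  0.002] ay [ 0.009  1.    -0.   ] az [-0.002 -0.    -1.   ] F [ 0.3  0.6 -0.4] gap 0.651 gf 0.0 q [ 0.11  0.25  1.59 -0.    1.3  -1.45]
t 23.15 pos [0.5098 0.1673 0.2388] ax [-1.     0.009  0.003] ay [ 0.009  1.    -0.   ] az [-0.003 -0.    -1.   ] F [-0.1  0.2  0.8] gap 0.648 gf 0.0 q [ 0.11  0.25  1.59  0.    1.3  -1.45]
```

View pics/m7.png

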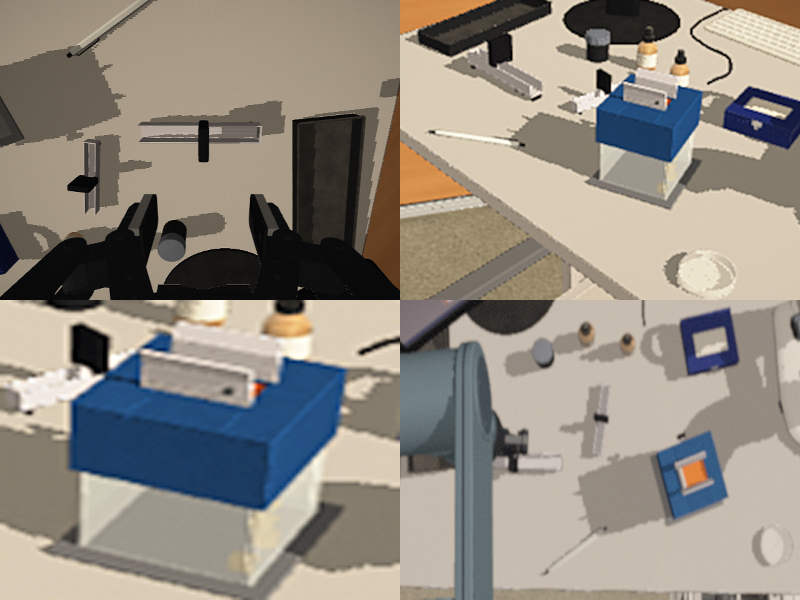

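The chute stands upright and empty (wrist crop (203,135)) and clear of the bin. The flap is shut (orange at (693,472)), brass shows in the bin's corner, and the other things are where they were.

```bash
python3 -c "
from workcell import *
print(finish_job())"
```

```text
the job is handed in; nothing more can be done
None
```

I handed the job in at about 23 s: the spacers were tipped into the bin over the hooked bar, the flap is shut, and the empty chute stands upright on the worktop near its starting spot, clear of the bin. The final pictures showed no spacers left in the channel and brass in the bin, but I could not count all four there. The highest contact force I read was about 19 N, while feeling for the notch.

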